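# Load the drilling jig

## Task

Load the pine blank into the drilling jig: with the fingertips, push it flat along the bench, lengthways through the narrow gap between the two guide cheeks, until its end butts square against the stop under the drill plate. Then push the red-knobbed cam lever round until the cam clamps the blank tight, and take the hand away. Only push: never take the blank or the lever between the fingers, never lift the blank, and leave the loose things around the jig where they are.

Things in the scene. Friction and masses are not known exactly. Their poses are not given: they have to be found in the camera images.
- blank_mid (a point): The blank: pine offcut 140 mm long, 45 wide, 22 high, 60 to 120 g, lying flat and loose on the bench before the jig's open mouth. Point: centre of its underside (on the bench, z = 0). x axis: along its length (70 mm to either end); y: across its width (22.5 mm to either side); z: up. Both ends are alike, either may go in first.
- blank: The same blank once more, as a loose part with the same origin (centre of the underside); its own axes are turned about the vertical against the wood, so use the point blank_mid for directions.
- jig: Drilling jig, screwed to the bench, cannot move. Origin on the bench, on the centre line of its channel. x axis: feed direction, from the open mouth to the stop; y: across the channel, towards the cam; z: up. The bench before the mouth (-x) is flat and free. A loaded blank is centred on this origin, its tail standing 27 mm out of the mouth.
- mouth (a point): Mouth of the channel, at bench height on the centre line, 43 mm before the jig's origin; same axes. Two light wooden guide cheeks, 26 mm high and thick, leave a straight gap 48 mm wide (inner faces at y = +-24 mm). Their mouth ends are half round (radius 13 mm) and begin here. The -y cheek runs on to the stop; the +y cheek ends 51 mm past this point, where the cam follows.
- stop_face (a point): Middle of the stop's face at bench height, 70 mm along x from the jig's origin; same axes. The stop is a darker wooden block, 130 mm (y) x 36 mm (x) x 26 mm high. A loaded blank has its centre 70 mm before this point.
- drill_bush (a point): Top of the drill bush (dark ring, 38 mm above the bench, on the centre line, 38 mm along x from the jig's origin). It stands in a steel drill plate, 34 mm wide, bolted on the stop (bolt heads to 37 mm) and reaching over the channel from the stop back to 22 mm along x; plate underside 26 mm, top 31 mm above the bench. The blank slides in under it.
- cam_angle (a joint): Cam lever angle, rad: 0 open, 1.658 end of travel, counter-clockwise from above. At 0 the lever points 75 deg from the jig's +x towards its +y; at the end 170 deg (back along the cheek). Stiff (0.15 N m), stays where left. Below 0.5 the cam clears the channel; loaded, it meets the blank at 0.6 to 1.2, shifts it onto the -y cheek and bites from 1.25, tightest at the end (10 to 15 N at the bar).
- cam_pivot (a point): The lever's vertical pivot axis at bench height, fixed in the jig at x = +36, y = +44.4 mm; same axes as the jig.
- lever_bar (a point): Point on the lever's round steel bar (9 mm thick), 65 mm from the pivot axis, 35 mm above the bench; moves with the lever. x axis: outwards along the bar; z: up. Red ball knob (21 mm) at the bar's end, 85 mm from the pivot axis, 36 mm up. Under the outer half of the bar the bench is free, but near the end of travel it passes over the 26 mm high +y cheek.
- cam_lever: The lever with its cam, turning as one about a vertical pivot bolt; origin on the pivot axis at bench height. The aluminium cam is an eccentric disc of 18 mm radius, 3.5 to 21.5 mm above the bench, its centre 6 mm off the pivot axis.
- screw_dish: Round steel dish of screws, 86 mm across, 26 mm high, standing loose on the right of the bench, away from the jig; origin at the centre of its underside. Bystander.
- tape_measure: Tape measure, 58x77x62 mm, standing loose on the right of the bench, away from the jig; origin at the centre of its underside. Bystander.
- screwdriver: Orange-handled screwdriver, 49x235x35 mm, lying loose behind the jig; origin at the centre of its underside. Bystander.
- spare_block: Short thick wooden offcut, 40 mm wide, 75 mm long, 40 mm high (square ends), standing loose at the back on the right of the work; origin at the centre of its underside. Bystander, not the blank.
Not all that is in view belongs to the job. Of the things that look like the blank, the larger one is meant.

How it is judged:
On the way:
1. the blank lies between the cheeks, square against the stop (its centre within 3 mm of 70 mm before the stop face), the lever still open (x of blank_mid in the frame of stop_face above -0.073 m and y of blank_mid in the frame of stop_face between -0.004 and 0.004 m and angle between the x axis of blank_mid and the x axis of jig, either way round below 0.06 rad and value of joint cam_angle below 0.6 rad), for 0.2 s.
At the end, for the whole second after the job is handed in: The blank lies flat in the channel, its end within 3 mm of the stop, within 4 mm of the centre line and 0.04 rad of square, at rest; the lever has been swung past 1.15 rad and the cam by itself presses on the blank with more than 4 N (x of blank_mid in the frame of stop_face between -0.073 and -0.067 m and y of blank_mid in the frame of stop_face between -0.004 and 0.004 m and angle between the x axis of blank_mid and the x axis of jig, either way round below 0.04 rad and height (world z) of blank_mid below 0.004 m and angle between blank_mid's own z axis and vertical below 0.05 rad and value of joint cam_angle above 1.15 rad and contact force between cam_lever and blank above 4 N and linear speed of blank below 0.01 m/s); the robot touches nothing.
It fails at once if the blank is lifted or tipped off the bench (height (world z) of blank_mid above 0.008 m or angle between blank_mid's own z axis and vertical above 0.15 rad).
It fails at once if a bystander is shifted by more than 15 mm (distance of any of screw_dish, tape_measure, screwdriver, spare_block from where it was at the start of the episode above 0.015 m).
It fails at once if the blank is held between the fingers (x of the grasp point in the frame of blank_mid between -0.067 and 0.067 m and y of the grasp point in the frame of blank_mid between -0.019 and 0.019 m and z of the grasp point in the frame of blank_mid between -0.01 and 0.034 m and contact force between the fingers and blank above 1 N).
It fails at once if the lever is held between the fingers (x of the grasp point in the frame of lever_bar between -0.05 and 0.032 m and y of the grasp point in the frame of lever_bar between -0.007 and 0.007 m and z of the grasp point in the frame of lever_bar between -0.02 and 0.012 m and contact force between the fingers and cam_lever above 1 N).
It also fails if it takes over 72 s, if anything falls off the work surface, if the arm or the gripper's body presses on something with over 40 N, if the wrist force passes 120 N, or if a joint passes its speed limit or range.

## Robot

A 6-joint arm with a two-finger parallel gripper is mounted at the origin on a cart in front of the work surface, level with it; the furniture and walls round the work are solid. World frame = base frame: x ahead of the robot, y to its left, z up, the work surface at z = 0. Lengths are in m, angles in rad, forces in N, time in s.
With the tool pointing down it reaches from about 0.3 to 0.875 m from the base axis. Payload 4.2 kg.
Tool frame: the origin (TCP) lies midway between the tips of the shut fingers; the grasp point (between the pads) lies 19 mm behind it; x points along the fingers, y is the direction in which the jaws open and shut, and the axes are right-handed (so a half turn about x gives the same grasp; the last joint's range is limited). The gripper opens to 85 mm and grips with 20 to 120 N. Pads are 22 mm wide; open, the fingers measure 114 mm over their backs; the gripper's body (76 mm by 85 mm) begins 54 mm behind the grasp point. The pads swing forward as they close: fully open they stand 13 mm farther back than shut.
Start: joints at [1.147, 0.32, 1.565, -0, 1.257, -0.02], TCP at [0.226, 0.529, 0.231] pointing down, gripper open.
Joint ranges: [-3.11, 3.11], [-0.84, 2.01], [0.21, 2.61], [-1.34, 4.49], [0.05, 2.63], [-2.56, 2.56]. Speed limits (rad/s): [2.57, 2.57, 3.14, 3.14, 3.14, 3.14].

## Interface

Orientations are given as a unit quaternion [x, y, z, w].
In Python, from rig import ctrl, vision, hand_in gives the robot as it stands. The module is installed in compiled form; this text tells all that it offers.
- The arm moves only by the shell command python3 -m pendant 'ROWS' [FORCE]. ROWS is JSON, a list of rows, each a list of 7 numbers: the turn, a rotation vector about the tool's x, y, z in rad, then the shift along the tool's x, y, z in m, then the finger opening in m, from 0 to 0.0854. In form: [[wx, wy, wz, dx, dy, dz, fingers], ...]. A call has 1 to 12 rows; each row shifts and turns the commanded pose from where the row before left it, along the tool's axes as they then stand; what a row does not reach is not made up. A row lasts 1/8 s, in which the tool goes at most 62.5 mm and 10.7 degrees, less where a joint would pass 70% of its speed; a pose out of reach is approached as far as the arm can. A call with a gripper value outside its range is refused whole. The fingers move at their own pace and stop on an object; FORCE is the grip in N (left out, the last holds). Time passes only in rows, so rows that do not move let the fingers close. It gives the time, the measured TCP pose, the force and the opening at its end, in the units of the state.
- ctrl.get_state(): the state, without advancing time (a new reading comes with each control period).
- vision.camera(name): name is "side" or "top" or "wrist"; returns a dict with "frame" (420x560x3 uint8, red, green, blue), "vertical_fov" (degrees; the focal length in pixels is half the picture's height over the tangent of half this angle, whatever the lens; pixels are square), "cx", "cy" (the principal point, pixels), "D" ([k1, k2, p1, p2, k3] as OpenCV has them; the pictures are not rectified), "rvec" (rotation vector, rad) and "tvec" (3), from world to camera coordinates, as OpenCV has them; the wrist camera has in their place "T_tool_cam" (4x4, takes a point from camera to tool coordinates, whose origin is the TCP and whose axes are the tool frame's). Camera axes: x right, y down, z forward; pixel columns grow to the right and rows downward; lengths in m; the calibration is good to about 2 mm. A picture is of the moment at which its call begins: read the wrist's pose just before it. There is no depth.
- hand_in(): hands the job in, once; it reports no verdict.
The state is a dict: "time_s": time; "joint_pos": joint angles; "qvel": joint speeds; "joint_torque": joint torques, N m; "ee_pos": TCP position; "eef_rot": TCP orientation; "contact_force": force on the tool from outside, world axes, zero at the start; "moment": the same for the moment, N m; "gripper_width": opening from 0.0 (shut) to 1.0 (fully open).
Only numpy, scipy, OpenCV 4.12 (cv2) and the standard library are available. Lean on these libraries where they do the work, as an engineer would, in place of code of your own. Each camera call takes 0.05 s, during which the arm holds its last target.

## Working session

There is one attempt and no reset: what is moved stays moved. The work goes in short steps, Python scripts to look and compute and a shell command to move; the robot and the scene stay as the last step left them, time stands still between calls to the robot, and variables do not carry over. Pictures are saved under pics/ and viewed, and the job is handed in when it is done.

```bash
mkdir -p pics; python3 - <<'E'
from rig import ctrl, vision
import cv2,numpy as np
s=ctrl.get_state(); print(s)
for n in ("side","top","wrist"):
    c=vision.camera(n); cv2.imwrite(f"pics/{n}0.png",c["frame"][:,:,::-1])
    print(n,{k:(np.round(v,4).tolist() if not isinstance(v,(int,float)) else v) for k,v in c.items() if k!="frame"})
E
```

```text
{'time_s': 0.0, 'joint_pos': array([ 1.14697581e+00,  3.20314295e-01,  1.56571305e+00, -3.47302175e-05,
        1.25741019e+00, -1.99850150e-02]), 'qvel': array([ 7.51656417e-04, -2.04262514e-03, -4.94945203e-05, -1.82084507e-04,
       -8.29955598e-04, -9.64388927e-05]), 'joint_torque': array([ 3.49112679e-05, -4.15533757e+01, -2.34162444e+01, -1.00258653e-04,
        8.16737447e-03,  1.10134374e-05]), 'ee_pos': array([0.22574226, 0.52829473, 0.2304562 ]), 'eef_rot': array([ 0.14116658,  0.69287367, -0.14244426,  0.69260935]), 'contact_force': array([ 0.04692233, -0.34220896,  0.14648047]), 'moment': array([ 0.01468554, -0.04156307,  0.01077334]), 'gripper_width': 1.0012531003227079}
side {'vertical_fov': 45.81758775254904, 'cx': 276.80039019301404, 'cy': 215.54816978508802, 'D': [-0.1092, 0.0, 0.0, 0.0, 0.0], 'rvec': [2.0092, -0.4075, 0.2497], 'tvec': [-0.5683, 0.1163, 1.1026]}
top {'vertical_fov': 43.08616457506684, 'cx': 274.32846209831786, 'cy': 213.30080965544118, 'D': [-0.0776, 0.0, 0.0, 0.0, 0.0], 'rvec': [2.2048, -2.1618, 0.0925], 'tvec': [-0.1428, 0.5509, 1.4238]}
wrist {'vertical_fov': 70.4770191265396, 'cx': 281.290311341754, 'cy': 206.80505767032892, 'D': [-0.0214, 0.0, 0.0, 0.0, 0.0], 'T_tool_cam': [[-0.0001, -0.2821, 0.9594, -0.1419], [1.0, 0.0006, 0.0003, -0.0005], [-0.0006, 0.9594, 0.2821, -0.0705], [0.0, 0.0, 0.0, 1.0]]}
```

View pics/top0.png

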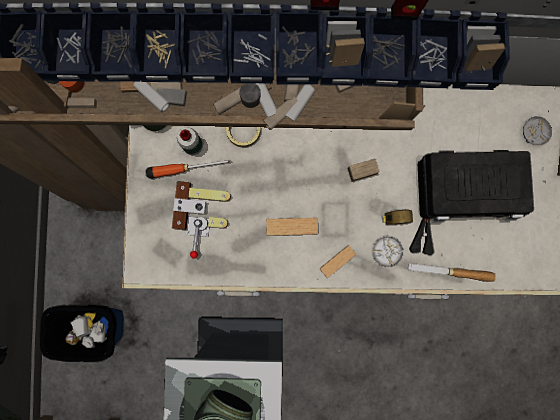

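View pics/side0.png

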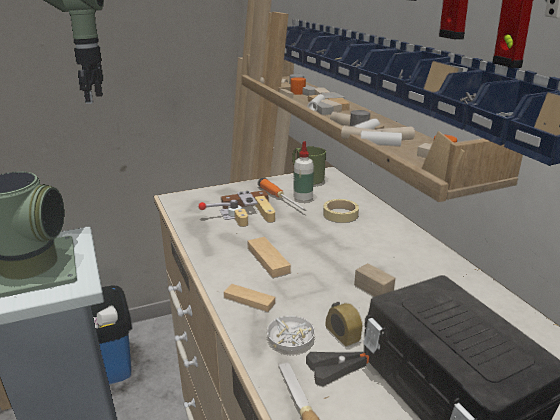

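View pics/wrist0.png

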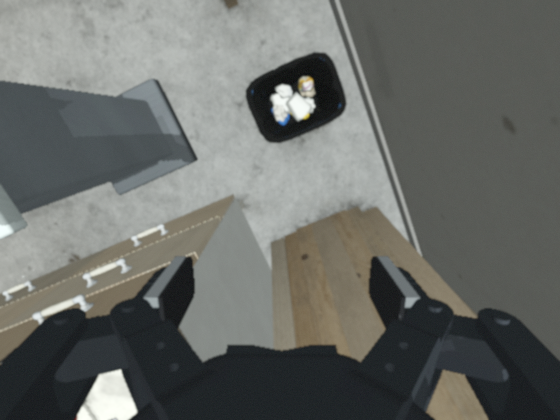

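Candidates for the blank in the top view are the offcut at (292,227), the one at (338,261) and the spare block at (363,170). The first is the longest and lies before the mouth. I'll check it enlarged and measure.

```bash
cat > h.py <<'E'
import numpy as np,cv2
from scipy.spatial.transform import Rotation as R
from rig import ctrl,vision
def K(c):
    f=c["frame"].shape[0]/2/np.tan(np.radians(c["vertical_fov"])/2)
    return np.array([[f,0,c["cx"]],[0,f,c["cy"]],[0,0,1.]])
def ext(c,s=None):
    "camera->world R, origin"
    if "rvec" in c:
        r=R.from_rotvec(np.ravel(c["rvec"])).as_matrix(); return r.T,-r.T@np.ravel(c["tvec"])
    T=np.array(c["T_tool_cam"]); r=R.from_quat(s["eef_rot"]).as_matrix()
    return r@T[:3,:3], r@T[:3,3]+s["ee_pos"]
def rays(c,uv,s=None):
    p=cv2.undistortPoints(np.array(uv,float).reshape(-1,1,2),K(c),np.array(c["D"],float)).reshape(-1,2)
    A,o=ext(c,s); return o,np.c_[p,np.ones(len(p))]@A.T
def plane(c,uv,z,s=None):
    o,d=rays(c,uv,s); return o+d*((z-o[2])/d[:,2])[:,None]
def two(c1,uv1,c2,uv2,s1=None,s2=None):
    o1,d1=rays(c1,[uv1],s1);o2,d2=rays(c2,[uv2],s2);d1=d1[0];d2=d2[0]
    t=np.linalg.lstsq(np.c_[d1,-d2],o2-o1,rcond=None)[0]
    a=o1+t[0]*d1;b=o2+t[1]*d2
    return (a+b)/2,np.linalg.norm(a-b)
def proj(c,P,s=None):
    A,o=ext(c,s); r=A.T; t=-r@o
    return cv2.projectPoints(np.array(P,float).reshape(-1,3),cv2.Rodrigues(r)[0],t,K(c),np.array(c["D"],float))[0].reshape(-1,2)
def mask(c,lo,hi):
    return cv2.inRange(cv2.cvtColor(c["frame"],cv2.COLOR_RGB2HSV),lo,hi)
def crop(c,x0,y0,x1,y1,k,name):
    cv2.imwrite(name,cv2.resize(c["frame"][y0:y1,x0:x1,::-1],None,fx=k,fy=k,interpolation=cv2.INTER_CUBIC))
E
python3 - <<'E'
from h import *
c=vision.camera("top"); crop(c,140,140,390,290,3.2,"pics/topc.png")
d=vision.camera("side"); crop(d,190,170,330,315,4,"pics/sidec.png")
for n,c in(("top",c),("side",d)):
    m=mask(c,(8,90,120),(22,255,255))
    cs,_=cv2.findContours(m,0,1)
    for k in cs:
        if cv2.contourArea(k)>80:
            r=cv2.minAreaRect(k); print(n,cv2.contourArea(k),np.round(r[0]),np.round(r[1]),r[2])
            if n=="top": print(plane(c,cv2.boxPoints(r),0.022).round(4).tolist())
E
```

```text
top 206.0 [472. 274.] [45.  6.] 6.170175075531006
[[0.3941, -0.6122, 0.022], [0.4114, -0.6141, 0.022], [0.3998, -0.739, 0.022], [0.3824, -0.7369, 0.022]]
top 403.5 [338. 261.] [12. 37.] 50.710594177246094
[[0.4067, -0.2567, 0.022], [0.4716, -0.3338, 0.022], [0.4469, -0.3547, 0.022], [0.3822, -0.2775, 0.022]]
top 775.0 [292. 226.] [17. 51.] 88.49256896972656
[[0.5388, -0.1088, 0.022], [0.5453, -0.2482, 0.022], [0.5003, -0.25, 0.022], [0.4939, -0.1109, 0.022]]
top 230.5 [167. 169.] [10. 31.] 82.87498474121094
[[0.6763, 0.2082, 0.022], [0.6884, 0.1247, 0.022], [0.6608, 0.1203, 0.022], [0.6488, 0.2036, 0.022]]
top 84.5 [349.  41.] [ 4. 27.] 84.80557250976562
[[1.0457, -0.2955, 0.022], [1.0552, -0.3724, 0.022], [1.0427, -0.3735, 0.022], [1.0332, -0.2966, 0.022]]
side 104.5 [310. 414.] [ 9. 16.] 90.0
side 317.0 [349. 314.] [28. 17.] 56.30992889404297
side 85.5 [242. 217.] [17. 11.] 75.96376037597656
side 211.5 [265. 205.] [35. 14.] 63.43495178222656
side 156.5 [270. 187.] [24. 10.] 33.690067291259766
side 189.5 [298.  86.] [17. 15.] 90.0
```

View pics/topc.png

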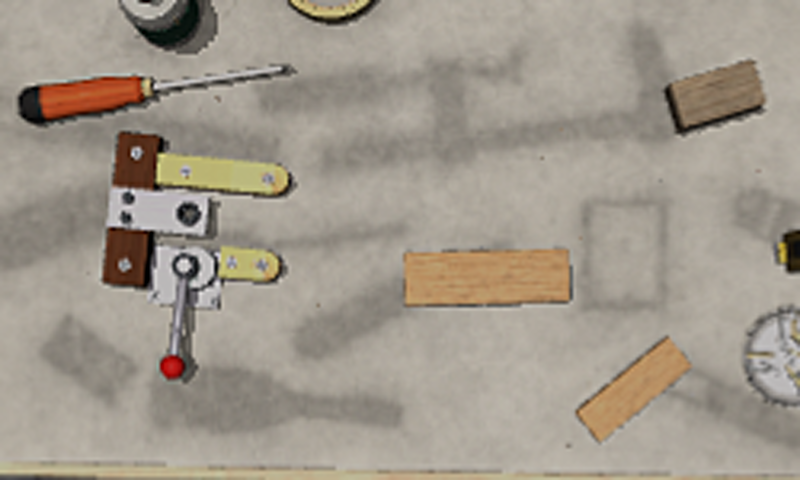

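View pics/sidec.png

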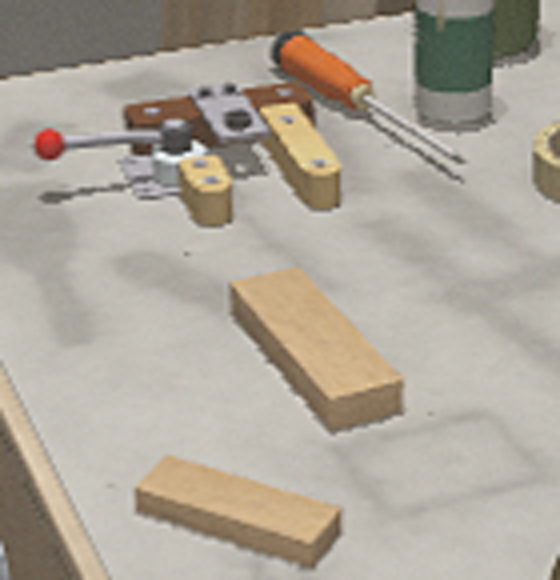

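```bash
python3 - <<'E'
from h import *
c=vision.camera("top");d=vision.camera("side")
t=lambda x,y:(140+x/3.2-.35,140+y/3.2-.35); s=lambda x,y:(190+x/4-.4,170+y/4-.4)
for n,a,b in (("blank corner",t(570,249),s(403,380)),("blank c2",t(404,254),s(232,284)),("bush",t(188,214),s(237,120)),("knob",t(172,366),s(49,144)),("cheek- tip",t(290,180),s(325,170)),("cheek- screw",t(268,178),s(319,163)),("cheek+ screw",t(262,265),s(210,172)),("stop screw",t(137,154),s(287,91)),("stopscrew2",t(124,264),s(152,111)),("small top",t(668,337),s(340,515)),("spare",t(715,95),None)):
    if b: print(n,np.round(two(c,a,d,b)[0],4),round(two(c,a,d,b)[1],4))
    else: print(n,plane(c,[a],.04).round(3))
st=ctrl.get_state();print(R.from_quat(st["eef_rot"]).as_matrix().round(3))
E
```

```text
blank corner [ 0.544  -0.2502  0.0205] 0.0016
blank c2 [ 0.519  -0.1034  0.0109] 0.0404
bush [0.5666 0.0739 0.0321] 0.001
knob [0.4381 0.0832 0.0341] 0.0012
cheek- tip [ 0.597  -0.011   0.0274] 0.0026
cheek- screw [0.5995 0.0079 0.0233] 0.0009
cheek+ screw [0.5248 0.0103 0.0302] 0.001
stop screw [0.6191 0.1196 0.0253] 0.0019
stopscrew2 [0.5235 0.1283 0.0234] 0.0014
small top [ 0.471  -0.3361  0.0097] 0.0016
spare [[ 0.677 -0.37   0.04 ]]
[[-0.     0.393  0.92 ]
 [-0.     0.92  -0.393]
 [-1.    -0.     0.   ]]
```

The larger offcut, crop (488,277), measures 139x45 mm and lies ahead of the open mouth, so it's the blank. The offcut at (338,261) is smaller, at about 100x32 mm. I'll go over the work for a closer look with the wrist camera.

```bash
python3 -m pendant '[[0,0,0,0,-0.037,0.041,0.05],[0,0,0,0,-0.037,0.041,0.05],[0,0,0,0,-0.037,0.041,0.05],[0,0,0,0,-0.037,0.041,0.05],[0,0,0,0,-0.037,0.041,0.05],[0,0,0,0,-0.037,0.041,0.05],[0,0,0,0,-0.037,0.041,0.05],[0,0,0,0,-0.037,0.041,0.05],[0,0,0,0,-0.037,0.041,0.05],[0,0,0,0,-0.037,0.041,0.05],[0,0,0,0,-0.037,0.041,0.05],[0,0,0,0,-0.037,0.041,0.05]]' && python3 -m pendant '[[-0.155,0,0,0,0,0,0.05],[-0.155,0,0,0,0,0,0.05],[0,0,0,0,0,0,0.05],[0,0,0,0,0,0,0.05]]'
python3 - <<'E'
from h import *
s=ctrl.get_state();print(s["ee_pos"],s["gripper_width"],s["contact_force"],R.from_quat(s["eef_rot"]).as_matrix().round(3))
c=vision.camera("wrist");cv2.imwrite("pics/w1.png",c["frame"][:,:,::-1])
np.save("w1s.npy",np.r_[s["ee_pos"],s["eef_rot"]])
E
```

```text
time_s: 1.85
ee_pos: [0.5045, -0.0746, 0.2315]
eef_rot: [0.142, 0.692, -0.142, 0.693]
contact_force: [1.2, 0.6, -0.2]
gripper_width: 0.581
time_s: 2.35
ee_pos: [0.5039, -0.0727, 0.2313]
eef_rot: [0.034, 0.706, -0.034, 0.706]
contact_force: [-0.4, 0.7, 0.2]
gripper_width: 0.585
[ 0.503858   -0.07270614  0.23134021] 0.5845135007006849 [-0.44842416  0.7425725   0.19449582] [[ 0.     0.096  0.995]
 [ 0.     0.995 -0.096]
 [-1.     0.     0.   ]]
```

View pics/w1.png

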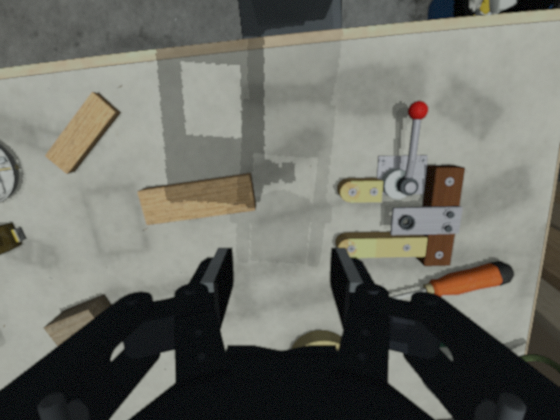

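The wrist view shows the blank at (198,198), cheeks at (362,191) and (383,247), stop at (444,215), bush at (405,222), red knob at (418,110) and lever boss at (408,186). I'll take the edges from masks.

```bash
cat > meas.py <<'E'
from h import *
def run(save=None):
    s=ctrl.get_state();c=vision.camera("wrist");f=c["frame"]
    if save: cv2.imwrite(save,f[:,:,::-1])
    def cont(m,a):
        cs,_=cv2.findContours(cv2.morphologyEx(m,cv2.MORPH_OPEN,np.ones((3,3))),0,1)
        return [k for k in cs if cv2.contourArea(k)>a]
    out={}
    for name,lo,hi,z in(("yellow",(23,70,120),(33,255,255),.026),("pine",(8,70,90),(22,170,255),.022),("brown",(0,100,40),(12,255,140),.026),("red",(0,180,120),(6,255,255),.036)):
        for k in cont(mask(c,lo,hi),150):
            P=plane(c,k.reshape(-1,2),z,s)[:,:2]
            r=cv2.minAreaRect((P*1000).astype(np.float32)); b=cv2.boxPoints(r)
            e=b[1]-b[0];e2=b[2]-b[1]; e=e if np.hypot(*e)>np.hypot(*e2) else e2
            print(name,"px",np.round(cv2.minAreaRect(k)[0]),"world mm",np.round(r[0],1),"size",np.round(r[1],1),"long yaw",round(np.degrees(np.arctan2(e[1],e[0]))%180,2))
    return s,c
if __name__=="__main__":
    import sys;run(sys.argv[1])
E
python3 meas.py pics/w1b.png
python3 - <<'E'
from h import *
s=ctrl.get_state();c=vision.camera("wrist");d=vision.camera("top")
crop(c,330,80,480,280,3,"pics/w1c.png")
print(plane(c,[[405.5,222]],.038,s),plane(c,[[409,186]],.035,s))
E
```

```text
yellow px [400. 247.] world mm [602.5  68. ] size [69.4 24.9] long yaw 84.45
yellow px [369. 190.] world mm [524.8  29.8] size [32.  23.4] long yaw 84.65
pine px [440. 250.] world mm [614.  122.4] size [31.3 42.4] long yaw 174.3
pine px [196. 199.] world mm [ 517.3 -179.5] size [ 45.1 138.3] long yaw 92.39
pine px [453. 186.] world mm [530.7 133.6] size [20.7 43.7] long yaw 176.5
pine px [ 81. 133.] world mm [ 426.2 -301.2] size [ 32.  100.5] long yaw 129.91
brown px [464. 274.] world mm [649.6 154.1] size [14.1 87.5] long yaw 103.0
red px [419. 110.] world mm [436.7  83.1] size [15.7 15.6] long yaw 84.97
[[0.56445115 0.07033975 0.038     ]] [[0.52126238 0.07460571 0.035     ]]
```

View pics/w1c.png

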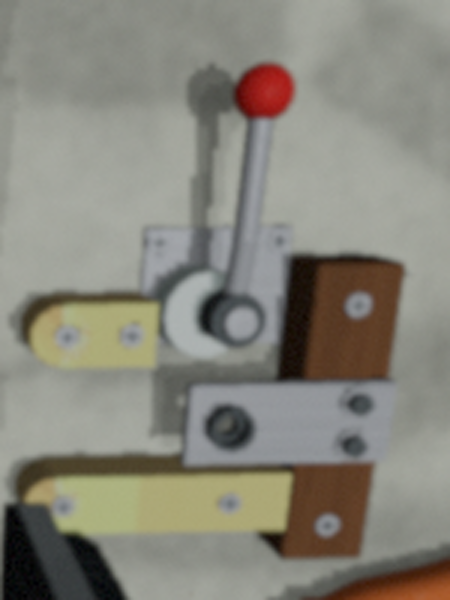

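```bash
python3 -m pendant '[[0,0,0,0,-0.0525,-0.016,0.05],[0,0,0,0.02,-0.0525,-0.016,0.05],[0,0,0,0.06,0,0,0.05],[0,0,0,0.06,0,0,0.05],[0,0,0,0.045,0,0,0.05],[0,0,0,0.03,0,0,0.05],[0,0,0,0.01,0,0,0.05],[0,0,0,0,0,0,0.05]]'
python3 meas.py pics/w2.png
```

```text
time_s: 3.55
ee_pos: [0.4625, -0.1744, 0.0064]
eef_rot: [0.033, 0.706, -0.033, 0.706]
contact_force: [0.4, 0.1, -0.8]
gripper_width: 0.585
pine px [400. 368.] world mm [ 523.8 -117.3] size [24.6 12.8] long yaw 0.89
pine px [164. 371.] world mm [ 514.5 -243.3] size [12.3 29.4] long yaw 168.46
pine px [283. 337.] world mm [ 497.9 -178. ] size [61.  15.4] long yaw 85.97
pine px [ 17. 200.] world mm [ 417.9 -291.9] size [30.8 81.5] long yaw 130.9
```

View pics/w2.png

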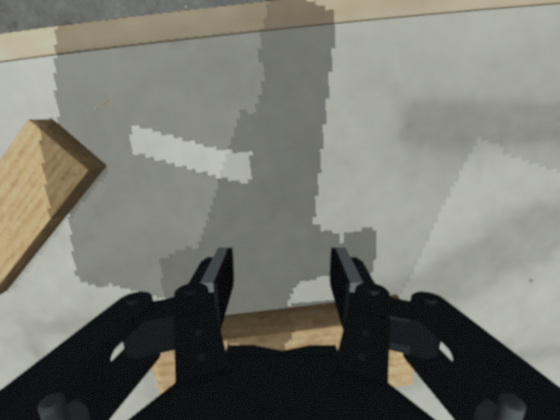

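```bash
python3 -m pendant '[[0,0,0,0,0,0.006,0.05],[0,0,0,0,0,0.006,0.05],[0,0,0,0,0,0.006,0.05],[0,0,0,0,0,0.005,0.05],[0,0,0,0,0,0.005,0.05],[0,0,0,0,0,0.005,0.05],[0,0,0,0,0,0.005,0.05],[0,0,0,0,0,0.004,0.05],[0,0,0,0,0,0.002,0.05],[0,0,0,0,0,0,0.05]]'
python3 - <<'E'
from h import *
for n,z in(("top",.022),):
    c=vision.camera(n);cv2.imwrite("pics/top2.png",c["frame"][:,:,::-1])
    crop(c,150,150,360,290,3.5,"pics/top2.png")
E
```

```text
time_s: 4.85
ee_pos: [0.5063, -0.1786, 0.0063]
eef_rot: [0.033, 0.706, -0.033, 0.707]
contact_force: [0.4, 0.2, 0.3]
gripper_width: 0.585
```

View pics/top2.png

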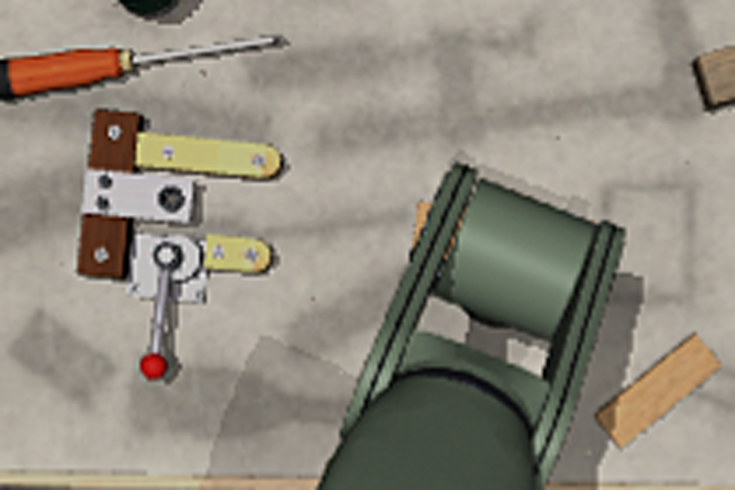

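```bash
python3 -m pendant '[[0,0,0,0,0,-0.03,0.05],[0,0,0,-0.06,0,0,0.03],[0,0,0,-0.06,-0.02,0,0.01],[-0.175,0,0,-0.06,-0.02,0,0.01],[-0.175,0,0,0,0,0,0.01],[-0.175,0,0,0,0,0,0.01],[-0.175,0,0,0,0,0,0.01],[-0.175,0,0,0,0,0,0.01],[-0.175,0,0,0,0,-0.03,0.01],[-0.175,0,0,0,0,-0.03,0.01],[-0.175,0,0,0,0,-0.03,0.01],[-0.172,0,0,0,0,0,0.01]]' && python3 -m pendant '[[0,0,0,0,0,0,0.01],[0,0,0,0,0,0,0.01]]'
python3 meas.py pics/w3.png
```

```text
time_s: 6.4
ee_pos: [0.4333, -0.0968, 0.1336]
eef_rot: [-0.49, 0.643, 0.31, 0.501]
contact_force: [0.4, 0.4, -0.9]
gripper_width: 0.117
time_s: 6.65
ee_pos: [0.4351, -0.0975, 0.1342]
eef_rot: [-0.488, 0.643, 0.309, 0.502]
contact_force: [-0.5, -0.8, 0.6]
gripper_width: 0.116
pine px [161. 191.] world mm [ 538.7 -184.6] size [137.5  45.1] long yaw 84.65
pine px [232.  35.] world mm [ 425.9 -300.9] size [ 32.3 100. ] long yaw 129.64
```

View pics/w3.png

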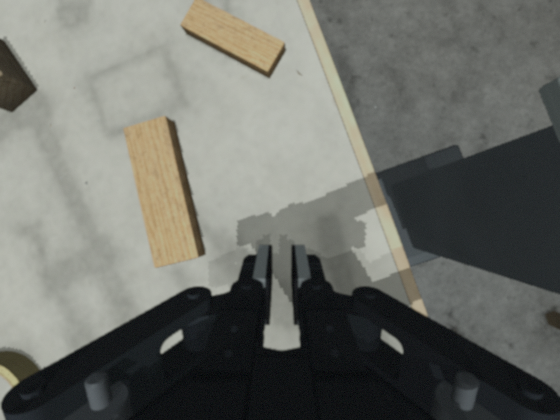

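```bash
python3 - <<'E'
from h import *
s=ctrl.get_state();print(s["joint_pos"].round(3),R.from_quat(s["eef_rot"]).as_matrix().round(3))
r=R.from_quat(s["eef_rot"]).as_matrix()
a=np.radians(84.7); z=np.array([np.cos(a),np.sin(a),0]);x=np.array([0,0,-1.]);y=np.cross(z,x)
T=np.c_[x,y,z]
print(R.from_matrix(r.T@T).as_rotvec())
E
```

```text
[-0.018  0.225  2.024 -0.403  0.946 -2.557] [[-0.018 -0.938  0.346]
 [-0.318  0.333  0.887]
 [-0.948 -0.094 -0.305]]
[-0.26141038 -0.3207177   0.05406093]
```

Joint 6 hit its range, so I'll use the half-turned pose for the end push. First I level the tool.

```bash
cat > rv.py <<'E'
from h import *
import sys
s=ctrl.get_state();r=R.from_quat(s["eef_rot"]).as_matrix()
a=np.radians(float(sys.argv[1])); z=np.array([np.cos(a),np.sin(a),0]);x=np.array([0,0,-1.]);y=np.cross(z,x)
v=R.from_matrix(r.T@np.c_[x,y,z]).as_rotvec();print(v.round(4),np.degrees(np.linalg.norm(v)),"joints",s["joint_pos"].round(2),"pos",s["ee_pos"].round(4))
E
for a in 70 50 30; do python3 rv.py $a; done
```

```text
[-0.0071 -0.3103  0.0944] 18.58591902372469 joints [-0.02  0.22  2.02 -0.4   0.95 -2.56] pos [ 0.4352 -0.0978  0.1344]
[ 0.3389 -0.2906  0.1475] 26.93760401496728 joints [-0.02  0.22  2.02 -0.4   0.95 -2.56] pos [ 0.4352 -0.0978  0.1344]
[ 0.6848 -0.2645  0.1987] 43.57420940141305 joints [-0.02  0.22  2.02 -0.4   0.95 -2.56] pos [ 0.4352 -0.0978  0.1344]
```

```bash
python3 -m pendant '[[0.113,-0.097,0.049,0,0,0,0.01],[0.113,-0.097,0.049,0,0,0,0.01],[0.113,-0.097,0.049,0,0,0,0.01],[0,0,0,0,0,0,0.01]]'; python3 rv.py 50;python3 rv.py -95.3
```

```text
time_s: 7.2
ee_pos: [0.4362, -0.0778, 0.129]
eef_rot: [-0.303, 0.65, 0.276, 0.639]
contact_force: [1.1, -0.8, -0.2]
gripper_width: 0.12
[-0.0287 -0.0304  0.0281] 2.886121587082939 joints [-0.17  0.21  2.01 -0.05  0.91 -2.56] pos [ 0.4362 -0.0778  0.129 ]
[2.5068 0.0235 0.0493] 143.66424151689282 joints [-0.17  0.21  2.01 -0.05  0.91 -2.56] pos [ 0.4362 -0.0778  0.129 ]
```

```bash
python3 -m pendant '[[0.179,0.0017,0.0035,0,0,0,0.01],[0.179,0.0017,0.0035,0,0,0,0.01],[0.179,0.0017,0.0035,0,0,0,0.01],[0.179,0.0017,0.0035,0,0,0,0.01],[0.179,0.0017,0.0035,0,0,0,0.01],[0.179,0.0017,0.0035,0,0,0,0.01],[0.179,0.0017,0.0035,0,0,0,0.01],[0.179,0.0017,0.0035,0,0,0,0.01],[0.179,0.0017,0.0035,0,0,0,0.01],[0.179,0.0017,0.0035,0,0,0,0.01],[0.179,0.0017,0.0035,0,0,0,0.01],[0.179,0.0017,0.0035,0,0,0,0.01]]';  python3 -m pendant '[[0.179,0.0017,0.0035,0,0,0,0.01],[0.179,0.0017,0.0035,0,0,0,0.01],[0,0,0,0,0,0,0.01]]'; python3 rv.py -95.3
```

```text
time_s: 8.7
ee_pos: [0.4361, -0.0763, 0.1285]
eef_rot: [0.426, 0.563, -0.433, 0.56]
contact_force: [0.3, -0.2, -0.6]
gripper_width: 0.119
time_s: 9.07
ee_pos: [0.4359, -0.0761, 0.1284]
eef_rot: [-0.52, -0.479, 0.521, -0.478]
contact_force: [0.1, 0.4, 0.1]
gripper_width: 0.117
[0.0073 0.0006 0.0018] 0.4305206936129106 joints [-0.2   0.21  2.   -0.    0.92 -0.11] pos [ 0.4359 -0.0761  0.1284]
```

```bash
python3 -m pendant '[[0,0,0,-0.03,0.02,0.035,0.01],[0,0,0,-0.03,0.02,0.035,0.01],[0,0,0,0,0.02,0.035,0.01],[0,0,0,0,0.02,0.035,0.01],[0,0,0,0,0.02,0.035,0.01],[0,0,0,0,0.012,0.0145,0.01],[0,0,0,0,0,0,0.01],[0,0,0,0,0,0,0.01]]'; python3 rv.py -95.3; python3 meas.py pics/w4.png
```

```text
time_s: 10.07
ee_pos: [0.5302, -0.2738, 0.1877]
eef_rot: [-0.521, -0.479, 0.522, -0.477]
contact_force: [0.7, 0.2, -0.1]
gripper_width: 0.12
[ 0.0059 -0.001   0.0031] 0.3851293871501624 joints [-0.5   0.38  1.58 -0.    1.18 -0.41] pos [ 0.5302 -0.2738  0.1877]
pine px [191. 223.] world mm [ 429.5 -304.5] size [32.7 98.4] long yaw 129.97
pine px [284.  96.] world mm [ 540.6 -185.3] size [137.3  43.4] long yaw 84.75
```

View pics/w4.png

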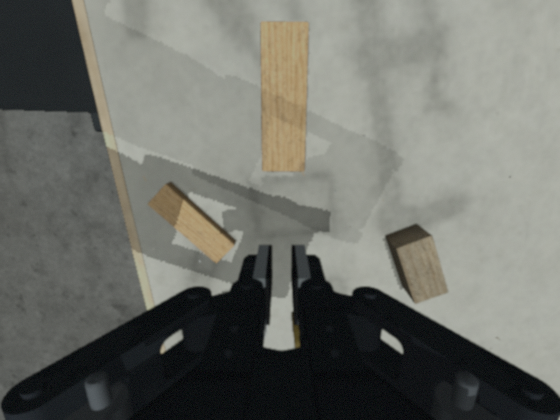

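```bash
python3 -m pendant '[[0,0,0,0.05,0.002,0,0.01],[0,0,0,0.05,0,0,0.01],[0,0,0,0.05,0,0,0.01],[0,0,0,0.022,0,0,0.01],[0,0,0,0.008,0,0,0.01],[0,0,0,0,0,-0.006,0.01],[0,0,0,0,0,-0.006,0.01],[0,0,0,0,0,-0.006,0.01],[0,0,0,0,0,-0.006,0.01],[0,0,0,0,0,-0.006,0.01],[0,0,0,0,0,-0.006,0.01],[0,0,0,0,0,-0.006,0.01]]'; python3 -m pendant '[[0,0,0,0,0,-0.007,0.01],[0,0,0,0,0,-0.007,0.01],[0,0,0,0,0,-0.007,0.01],[0,0,0,0,0,-0.007,0.01],[0,0,0,0,0,-0.007,0.01],[0,0,0,0,0,-0.007,0.01],[0,0,0,0,0,-0.007,0.01],[0,0,0,0,0,-0.006,0.01],[0,0,0,0,0,-0.003,0.01],[0,0,0,0,0,0,0.01]]';  python3 rv.py -95.3; python3 meas.py pics/w5.png; python3 - <<'E'
from h import *
c=vision.camera("top");crop(c,150,150,360,290,3.5,"pics/top5.png")
E
```

```text
time_s: 11.62
ee_pos: [0.5361, -0.2323, 0.0079]
eef_rot: [-0.521, -0.478, 0.522, -0.477]
contact_force: [-1.1, -1.7, 0.9]
gripper_width: 0.118
time_s: 12.88
ee_pos: [0.5412, -0.1746, 0.0079]
eef_rot: [-0.521, -0.478, 0.522, -0.477]
contact_force: [-0.2, -0.6, -0.2]
gripper_width: 0.115
[ 0.0044 -0.0008  0.0022] 0.28421137947089364 joints [-0.33  0.54  1.85  0.    0.75 -0.24] pos [ 0.5412 -0.1746  0.0079]
pine px [276. 125.] world mm [ 545.8 -111.6] size [102.1  43.7] long yaw 84.97
```

View pics/w5.png

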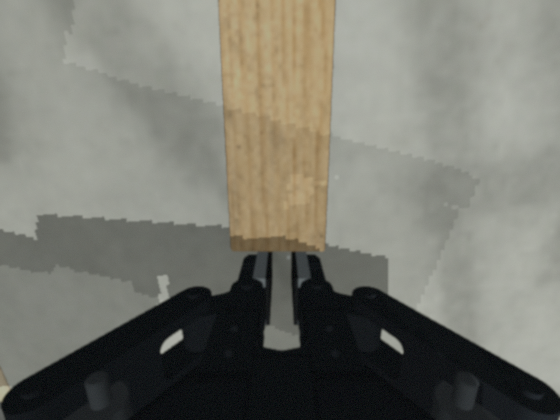

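View pics/top5.png

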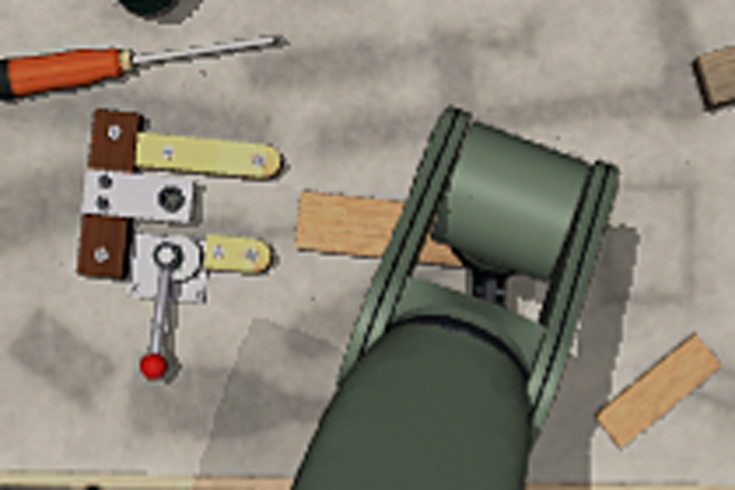

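The top view suggests the blank sits a few mm to the +y side, which disagrees with the wrist measurement. I'll check it closely.

```bash
python3 - <<'E'
from h import *
c=vision.camera("top");crop(c,170,175,275,235,7.5,"pics/top6.png")
jx=np.array([.0924,.9957]);jy=np.array([-.9957,.0924])
for name,lo,hi,z in(("yellow",(23,60,110),(34,255,255),.026),("pine",(8,60,90),(22,170,255),.022)):
    cs,_=cv2.findContours(mask(c,lo,hi),0,1)
    for k in cs:
        if cv2.contourArea(k)<40: continue
        q=k.reshape(-1,2)
        if not(170<q[:,0].mean()<290 and 180<q[:,1].mean()<240): continue
        P=plane(c,q,z)[:,:2]*1000
        a=P@jx;b=P@jy
        print(name,q.mean(0).round(),"along",a.min().round(1),a.max().round(1),"lat",b.min().round(1),b.max().round(1), cv2.minAreaRect((P).astype(np.float32)))
E
```

```text
yellow [217. 222.] along 46.5 95.0 lat -535.7 -509.0 ((526.6666259765625, 22.20609474182129), (48.5029182434082, 26.651500701904297), 84.82396697998047)
yellow [210. 194.] along 47.2 158.5 lat -608.8 -581.3 ((602.8317260742188, 47.25361251831055), (111.05233764648438, 26.698091506958008), 86.063232421875)
pine [275. 222.] along -101.8 -70.9 lat -552.7 -532.6 ((532.2315673828125, -136.2686767578125), (31.10281753540039, 19.629823684692383), 82.99191284179688)
pine [248. 213.] along -53.4 27.8 lat -577.4 -531.2 ((550.7445068359375, -63.95191955566406), (81.30911254882812, 46.060359954833984), 84.79493713378906)
```

View pics/top6.png

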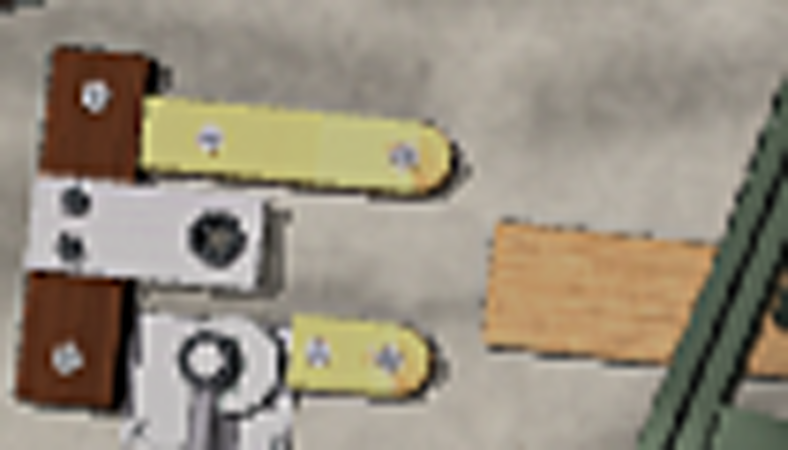

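The top view puts the channel centre at -558.7 and the blank at -554.3, and its yaw is good. So the blank needs to go about 3.7 mm towards -y. I'll push it diagonally the last 20 mm before the mouth, inside the stable sticking range.

```bash
cat > tp.py <<'E'
from h import *
import sys
c=vision.camera("top");crop(c,170,175,275,235,7.5,sys.argv[1])
jx=np.array([.0924,.9957]);jy=np.array([-.9957,.0924])
for name,lo,hi,z in(("yellow",(23,60,110),(34,255,255),.026),("pine",(8,60,90),(22,170,255),.022)):
    cs,_=cv2.findContours(mask(c,lo,hi),0,1)
    for k in cs:
        if cv2.contourArea(k)<40: continue
        q=k.reshape(-1,2)
        if not(170<q[:,0].mean()<310 and 180<q[:,1].mean()<240): continue
        P=plane(c,q,z)[:,:2]*1000
        a=P@jx;b=P@jy;r=cv2.minAreaRect(P.astype(np.float32))
        print(name,q.mean(0).round(),"along",a.min().round(1),a.max().round(1),"lat",b.min().round(1),b.max().round(1),np.round(r[1],1),round(r[2],1))
E
python3 -m pendant '[[0,0,0,0,0,-0.003,0.01],[0,0,0,0,0.0007,-0.0035,0.01],[0,0,0,0,0.0008,-0.0035,0.01],[0,0,0,0,0.0008,-0.0035,0.01],[0,0,0,0,0.0008,-0.0035,0.01],[0,0,0,0,0.0006,-0.002,0.01],[0,0,0,0,0,0,0.01]]'; python3 tp.py pics/top7.png
```

```text
time_s: 13.9
ee_pos: [0.5466, -0.156, 0.0079]
eef_rot: [-0.521, -0.478, 0.522, -0.477]
contact_force: [-0.2, 0.7, -0.3]
gripper_width: 0.115
yellow [217. 222.] along 46.5 95.0 lat -535.7 -509.0 [48.5 26.7] 84.8
yellow [210. 194.] along 47.2 158.5 lat -608.8 -581.3 [111.1  26.7] 86.1
pine [267. 220.] along -82.3 -48.7 lat -555.7 -535.6 [33.8 19.6] 83.0
pine [241. 212.] along -28.4 46.3 lat -580.0 -533.0 [75.2 45.7] 86.4
```

View pics/top7.png

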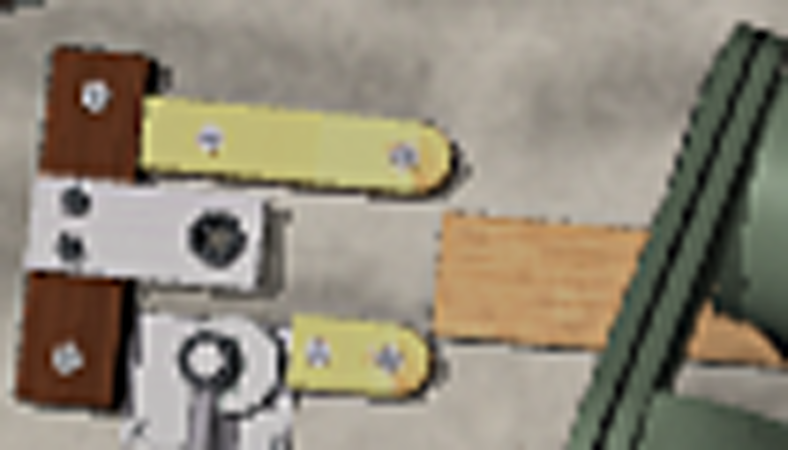

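```bash
cat > edges.py <<'E'
from h import *
fs=[]
for i in range(2):
    c=vision.camera("top"); fs.append(c["frame"].astype(float))
f=np.mean(fs,0)
sat=f.max(2)-f.min(2)   # chroma: wood vs grey
def edge(cols,r0,r1,rise,z):
    pts=[]
    for u in cols:
        col=sat[r0:r1+1,u]; lo,hi=np.percentile(col,10),np.percentile(col,90); th=(lo+hi)/2
        for i in range(len(col)-1):
            a,b=col[i],col[i+1]
            if (a<th<=b) if rise else (a>=th>b):
                pts.append((u,r0+i+(th-a)/(b-a)));break
    P=plane(c,pts,z)[:,:2]*1000
    p=np.polyfit(P[:,1],P[:,0],1); res=P[:,0]-np.polyval(p,P[:,1])
    return p,np.std(res),len(pts)
import sys
for n,cols,r0,r1,rise,z in eval(sys.argv[1]):
    p,sd,k=edge(cols,r0,r1,rise,z)
    print(n,"x at y=-7, -60, 60:",np.polyval(p,[-7,-60,60]).round(1),"yaw",round(90-np.degrees(np.arctan(p[0])),2),"sd",sd.round(2),k)
E
python3 edges.py '[("-cheek out",range(192,222),184,193,True,.026),("-cheek in",range(192,222),194,205,False,.026),("+cheek in",range(211,221),213,222,True,.026),("+cheek out",range(211,221),223,232,False,.026),("blank far",range(231,255),199,210,True,.022),("blank near",range(231,248),213,226,False,.022)]'
```

```text
-cheek out x at y=-7, -60, 60: [611.5 607.4 616.7] yaw 85.59 sd 0.3 30
-cheek in x at y=-7, -60, 60: [585.2 581.4 589.9] yaw 85.96 sd 0.32 30
+cheek in x at y=-7, -60, 60: [536.6 531.5 543.1] yaw 84.46 sd 0.28 10
+cheek out x at y=-7, -60, 60: [510.6 505.9 516.6] yaw 84.9 sd 0.4 10
blank far x at y=-7, -60, 60: [579.6 576.  584. ] yaw 86.18 sd 0.31 24
blank near x at y=-7, -60, 60: [535.5 531.6 540.4] yaw 85.81 sd 0.35 17
```

The channel centre at the mouth is at x=560.9 and the blank's at 557.5, so about 3 mm of shift is left. I keep the diagonal push going and let the rounded cheek guide it, in small bites while watching the force.

```bash
python3 -m pendant '[[0,0,0,0,0.0008,-0.0025,0.01],[0,0,0,0,0.0008,-0.0025,0.01],[0,0,0,0,0.0006,-0.003,0.01],[0,0,0,0,0.0006,-0.003,0.01],[0,0,0,0,0.0004,-0.003,0.01],[0,0,0,0,0,-0.001,0.01]]'; python3 edges.py '[("blank far",range(231,245),199,210,True,.022),("blank near",range(231,240),213,226,False,.022)]';python3 tp.py pics/top8.png;python3 meas.py pics/w8.png
```

```text
time_s: 14.8
ee_pos: [0.5511, -0.1414, 0.008]
eef_rot: [-0.521, -0.478, 0.522, -0.477]
contact_force: [0.1, -0.6, -0.1]
gripper_width: 0.115
blank far x at y=-7, -60, 60: [582.5 579.4 586.3] yaw 86.69 sd 0.24 14
blank near x at y=-7, -60, 60: [538.3 534.4 543.3] yaw 85.77 sd 0.34 9
yellow [217. 222.] along 46.5 95.0 lat -535.4 -509.0 [48.5 26.4] 84.8
yellow [210. 194.] along 47.2 158.5 lat -608.8 -581.3 [111.1  26.7] 86.1
pine [261. 219.] along -68.5 -29.8 lat -556.5 -538.3 [38.9 17.5] 81.7
pine [233. 208.] along -8.9 61.5 lat -596.0 -532.9 [71.  60.8] 71.1
pine px [271. 126.] world mm [554.7 -78.4] size [103.   43.8] long yaw 86.05
```

View pics/top8.png

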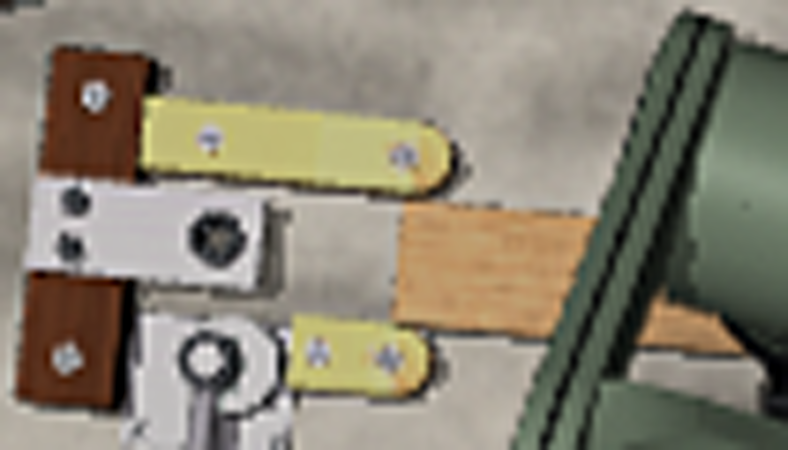

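View pics/w8.png

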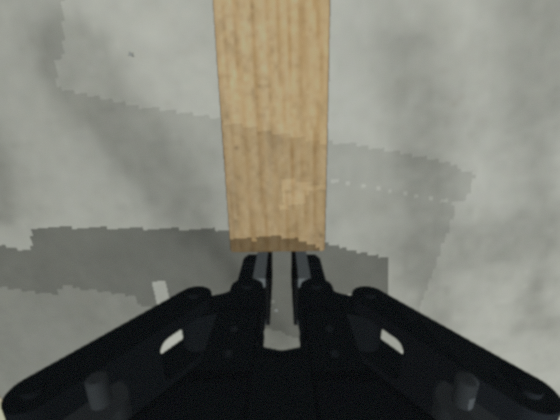

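It has entered the gap. I keep pushing straight.

```bash
python3 -m pendant '[[0,0,0,0,0,-0.004,0.01],[0,0,0,0,0,-0.005,0.01],[0,0,0,0,0,-0.005,0.01],[0,0,0,0,0,-0.005,0.01],[0,0,0,0,0,-0.005,0.01],[0,0,0,0,0,-0.005,0.01],[0,0,0,0,0,-0.003,0.01],[0,0,0,0,0,0,0.01]]'; python3 tp.py pics/top9.png;python3 meas.py pics/w9.png
```

```text
time_s: 16.0
ee_pos: [0.5539, -0.1094, 0.008]
eef_rot: [-0.521, -0.478, 0.522, -0.477]
contact_force: [0.3, -0.8, -0.4]
gripper_width: 0.117
yellow [217. 222.] along 46.5 95.0 lat -535.7 -509.0 [48.5 26.7] 84.8
yellow [210. 194.] along 47.2 158.5 lat -608.8 -581.3 [111.1  26.7] 86.1
pine [248. 218.] along -30.1 6.2 lat -552.3 -538.1 [36.3 14.1] 85.4
pine [222. 207.] along 32.4 93.4 lat -596.0 -536.8 [60.9 59.3] 84.5
yellow px [376.  16.] world mm [598.7  -5.3] size [10.2 20. ] long yaw 175.48
yellow px [178.  16.] world mm [526.3   0.8] size [10.9 19.8] long yaw 174.49
pine px [348.  10.] world mm [589.4  -1.6] size [7.1 7.2] long yaw 175.31
pine px [274. 125.] world mm [557.9 -46.5] size [102.2  44.8] long yaw 85.01
pine px [149.  11.] world mm [514.7   5. ] size [7.5 7.7] long yaw 174.26
```

View pics/top9.png

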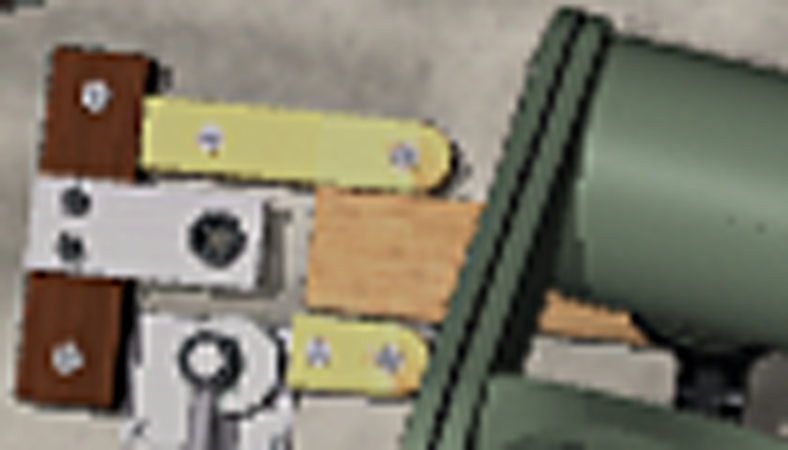

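```bash
python3 -m pendant '[[0,0,0,0,0,-0.005,0.01],[0,0,0,0,0,-0.006,0.01],[0,0,0,0,0,-0.006,0.01],[0,0,0,0,0,-0.006,0.01],[0,0,0,0,0,-0.006,0.01],[0,0,0,0,0,-0.006,0.01],[0,0,0,0,0,-0.006,0.01],[0,0,0,0,0,-0.006,0.01],[0,0,0,0,0,-0.004,0.01],[0,0,0,0,0,-0.003,0.01],[0,0,0,0,0,-0.001,0.01]]'; python3 tp.py pics/top10.png;python3 meas.py pics/w10.png
```

```text
time_s: 17.48
ee_pos: [0.5587, -0.0548, 0.008]
eef_rot: [-0.521, -0.478, 0.522, -0.477]
contact_force: [1.0, -0.9, -0.6]
gripper_width: 0.12
yellow [199. 193.] along 99.9 158.5 lat -609.4 -581.3 [58.4 26.5] 86.7
yellow px [198. 153.] world mm [530.4   5.3] size [ 4.3 12.9] long yaw 177.56
yellow px [374. 144.] world mm [603.    2.4] size [17.3 14.7] long yaw 56.13
yellow px [177.  93.] world mm [526.4  28.5] size [34.3 25.6] long yaw 85.78
yellow px [368.  26.] world mm [600.9  45.9] size [17.8 25.6] long yaw 175.39
pine px [182. 164.] world mm [522.    0.8] size [10.4 24.1] long yaw 163.77
pine px [356. 159.] world mm [596.4  -3.3] size [13.7 23.7] long yaw 149.23
pine px [274. 126.] world mm [562.7   8. ] size [103.   44.8] long yaw 85.43
```

View pics/top10.png

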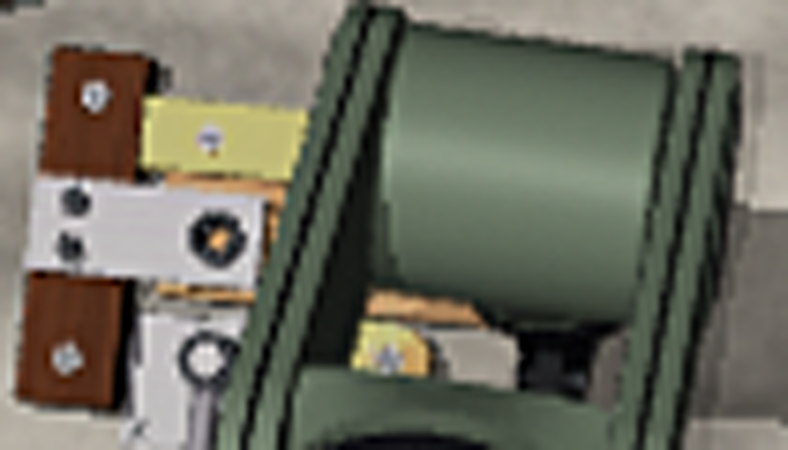

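View pics/w10.png

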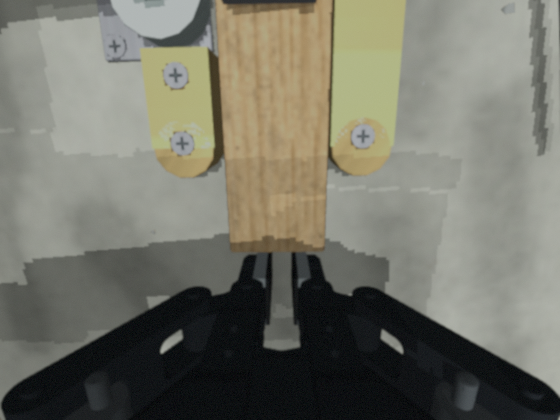

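```bash
python3 -m pendant '[[0,0,0,0,0,-0.002,0.01],[0,0,0,0,0,-0.002,0.01],[0,0,0,0,0,-0.002,0.01]]'; for i in 1 ; do python3 -m pendant '[[0,0,0,0,0,-0.001,0.01],[0,0,0,0,0,-0.001,0.01]]';  done
```

```text
time_s: 17.95
ee_pos: [0.5593, -0.0489, 0.008]
eef_rot: [-0.521, -0.478, 0.522, -0.477]
contact_force: [1.0, -1.2, -0.2]
gripper_width: 0.117
time_s: 18.2
ee_pos: [0.5595, -0.0469, 0.008]
eef_rot: [-0.521, -0.478, 0.522, -0.477]
contact_force: [0.2, -1.0, -0.3]
gripper_width: 0.119
```

```bash
python3 -m pendant '[[0,0,0,0,0,-0.001,0.01],[0,0,0,0,0,-0.001,0.01]]'
```

```text
time_s: 18.45
ee_pos: [0.5597, -0.045, 0.008]
eef_rot: [-0.521, -0.478, 0.522, -0.477]
contact_force: [-0.4, -4.0, 0.6]
gripper_width: 0.119
```

```bash
python3 -m pendant '[[0,0,0,0,0,-0.001,0.01],[0,0,0,0,0,0,0.01],[0,0,0,0,0,0,0.01]]'; python3 tp.py pics/top11.png; python3 meas.py pics/w11.png
```

```text
time_s: 18.82
ee_pos: [0.5598, -0.045, 0.0081]
eef_rot: [-0.521, -0.478, 0.522, -0.477]
contact_force: [-0.6, -5.8, -0.1]
gripper_width: 0.116
yellow [197. 192.] along 113.8 158.5 lat -608.5 -581.9 [44.6 26.3] 85.9
yellow px [180. 124.] world mm [526.2  26.4] size [37.9 25.6] long yaw 85.57
yellow px [367.  40.] world mm [601.3  51. ] size [27.3 25.7] long yaw 85.45
pine px [186. 186.] world mm [523.1   1.1] size [11.2 24.7] long yaw 176.48
pine px [359. 184.] world mm [598.1  -4.5] size [11.9 24.8] long yaw 176.21
pine px [274. 126.] world mm [563.6  17.8] size [103.   44.8] long yaw 85.51
```

View pics/w11.png

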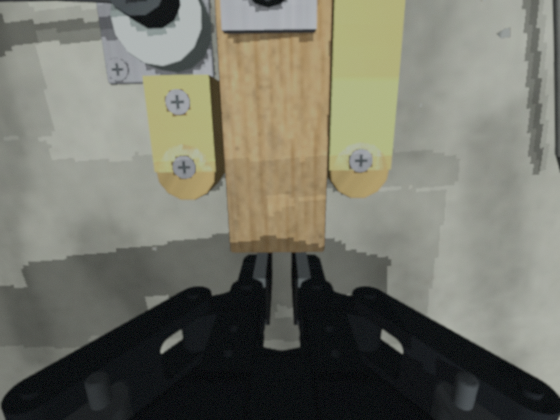

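The blank is butted: a steady 5.8 N with the TCP stopped, and the tail stands about 25 mm out of the mouth. Next I back off, rise, shut the fingers and go to the far side of the lever.

```bash
python3 -m pendant '[[0,0,0,0,0,0.01,0.01],[0,0,0,0,0,0.01,0],[0,0,0,-0.05,0,0,0],[0,0,0,-0.06,0,0,0],[0,0,0,-0.02,-0.03,-0.04,0],[0,0,0,0,-0.03,-0.04,0],[0,0,0,0,-0.03,-0.04,0],[0,0,0,0,-0.0226,-0.0444,0],[0,0,0,0,0,0,0],[0,0,0,0,0,0,0]]'; python3 rv.py -95; python3 meas.py pics/w12.png;python3 tp.py pics/top12.png
```

```text
time_s: 20.18
ee_pos: [0.4609, 0.1093, 0.1384]
eef_rot: [-0.521, -0.478, 0.522, -0.477]
contact_force: [0.3, 0.2, -0.2]
gripper_width: 0.003
[-0.0008 -0.0005  0.0015] 0.10044865703623324 joints [0.21 0.25 1.93 0.   0.97 0.3 ] pos [0.4609 0.1093 0.1384]
yellow px [356. 276.] world mm [526.1  30.1] size [28.  27.5] long yaw 84.81
yellow px [438. 229.] world mm [602.3  70.7] size [64.7 25.7] long yaw 85.58
pine px [354. 260.] world mm [525.8  44.9] size [27.  14.3] long yaw 8.04
pine px [379. 231.] world mm [552.8  66. ] size [ 59.1 175.4] long yaw 108.4
pine px [452. 176.] world mm [614.1 119.4] size [34.9 43.6] long yaw 175.66
brown px [256. 238.] world mm [435.5  77.5] size [21.8 18.5] long yaw 84.15
brown px [498. 123.] world mm [648.  159.1] size [10.9 84.4] long yaw 101.17
yellow [218. 222.] along 46.5 89.2 lat -535.7 -508.7 [27.1 40.8] 1.1
yellow [210. 194.] along 47.2 158.5 lat -608.8 -581.9 [111.2  26.4] 85.6
pine [212. 207.] along 17.7 156.4 lat -596.0 -537.0 [138.8  58.4] 85.4
```

View pics/w12.png

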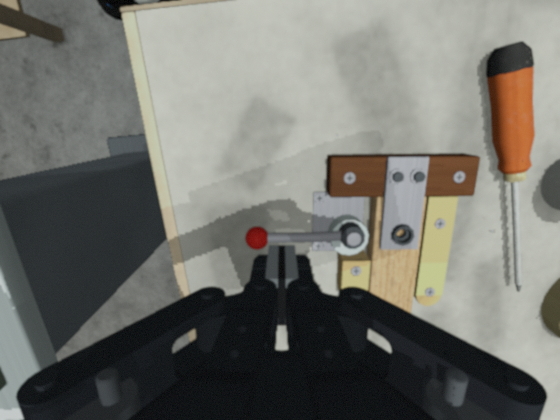

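View pics/top12.png

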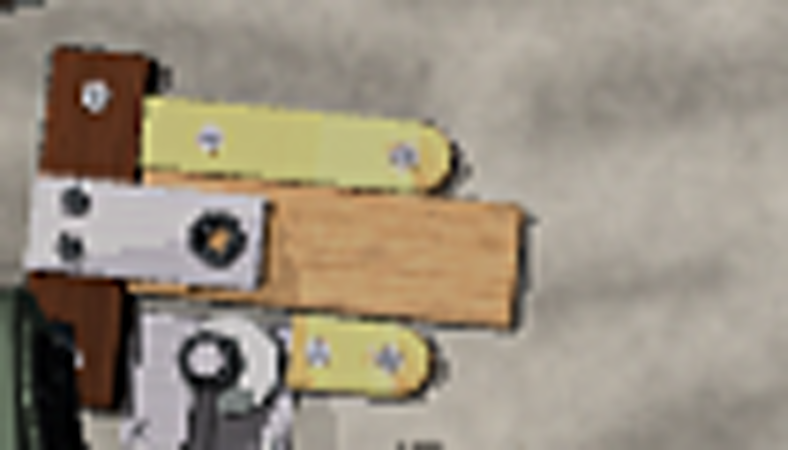

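```bash
python3 - <<'E'
from h import *
s=ctrl.get_state();c=vision.camera("wrist")
m=mask(c,(0,150,60),(8,255,255))|mask(c,(172,150,60),(180,255,255))
cs,_=cv2.findContours(m,0,1)
for k in cs:
    if cv2.contourArea(k)>100:
        (u,v),r=cv2.minEnclosingCircle(k);print("red",u,v,r,plane(c,[[u,v]],.036,s).round(4))
print("bar",plane(c,[[300,238.5],[330,237.5]],.035,s).round(4), "boss",plane(c,[[351,237]],.045,s).round(4))
print("TCP ground px",proj(c,[[s["ee_pos"][0],s["ee_pos"][1],.02]],s),"screws",plane(c,[[356,271]],.026,s).round(4))
crop(c,230,150,480,320,3,"pics/w12c.png")
E
```

```text
red 256.0 237.0 10.816754341125488 [[0.4372 0.0821 0.036 ]]
bar [[0.4758 0.0768 0.035 ]
 [0.5024 0.0754 0.035 ]] boss [[0.5188 0.0784 0.045 ]]
TCP ground px [[280.36790761 200.90201947]] screws [[0.5269 0.035  0.026 ]]
```

View pics/w12c.png

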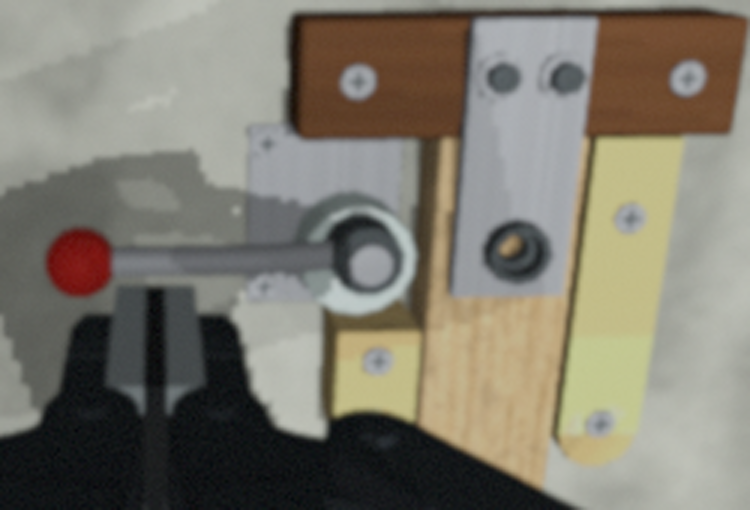

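```bash
python3 -m pendant '[[0,0,0,0.05,0,0,0],[0,0,0,0.05,0,0,0],[0,0,0,0.016,0,0,0],[0,0,0,0,0,0,0]]'; python3 -m pendant '[[0,0,0,0,0,0.007,0],[0,0,0,0,0,0.007,0],[-0.1,0,0,0,-0.001,0.0065,0],[-0.1,0,0,0,-0.001,0.0065,0],[-0.1,0,0,0,-0.001,0.0065,0],[-0.1,0,0,0,-0.001,0.0065,0],[0,0,0,0,0,0,0]]'; python3 rv.py -118; python3 tp.py pics/top13.png; python3 meas.py pics/w13.png
```

```text
time_s: 20.82
ee_pos: [0.4598, 0.1087, 0.0211]
eef_rot: [-0.521, -0.478, 0.523, -0.476]
contact_force: [0.3, 0.1, 0.8]
gripper_width: 0.002
time_s: 21.7
ee_pos: [0.4571, 0.0693, 0.0231]
eef_rot: [0.417, 0.571, -0.417, 0.571]
contact_force: [-0.8, -0.0, 0.5]
gripper_width: 0.001
[ 7.982e-01 -1.100e-03  3.000e-04] 45.735347733434565 joints [ 0.12  0.39  2.09  0.    0.66 -0.19] pos [0.4571 0.0693 0.0231]
yellow [210. 194.] along 47.2 158.5 lat -608.8 -581.9 [111.2  26.4] 85.6
pine [212. 210.] along 17.7 156.4 lat -596.0 -508.0 [ 84.2 142.2] 2.7
yellow px [530. 322.] world mm [602.3  74.8] size [55.8 25.7] long yaw 85.68
pine px [551. 266.] world mm [599.3 108.7] size [ 8.8 18.5] long yaw 123.18
pine px [444. 281.] world mm [546.4  82.1] size [49.7 13.2] long yaw 85.54
pine px [458. 201.] world mm [531.7 126.3] size [34.8 48.6] long yaw 175.12
```

View pics/w13.png

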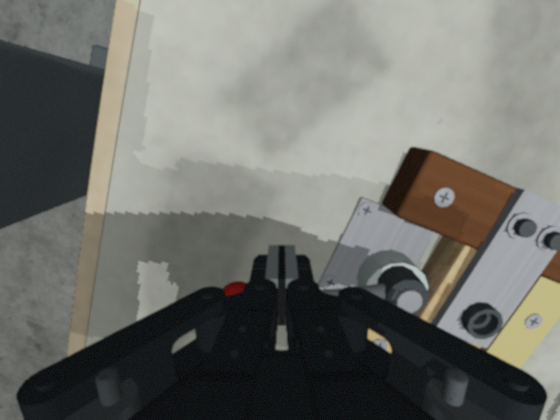

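```bash
python3 -m pendant '[[-0.1,0,0,0,-0.0012,0.0066,0],[-0.1,0,0,0,-0.0012,0.0066,0],[-0.1,0,0,0,-0.0012,0.0066,0],[-0.1,0,0,0,-0.0012,0.0066,0],[-0.1,0,0,0,-0.0012,0.0066,0]]'; cat > lev.py <<'E'
from h import *
s=ctrl.get_state();r=R.from_quat(s["eef_rot"]).as_matrix();p=np.array([.5228,.0765])
q=s["ee_pos"][:2]-p;z=r[:2,2];y=r[:2,1]
print("tool yaw z",np.degrees(np.arctan2(z[1],z[0])).round(1),"r",-(q@y).round(4),"d",-(q@z).round(4),"force in tool",(r.T@s["contact_force"]).round(1),"q6",s["joint_pos"][5].round(2))
E
python3 lev.py; python3 meas.py pics/w14.png
```

```text
time_s: 22.42
ee_pos: [0.4675, 0.0387, 0.0225]
eef_rot: [0.262, 0.658, -0.261, 0.656]
contact_force: [-0.5, 3.6, 0.0]
gripper_width: 0.003
tool yaw z -43.4 r 0.0654 d 0.0142 force in tool [-0.   2.3 -2.8] q6 -0.76
yellow px [511. 357.] world mm [604.5  93.8] size [17.5 26.1] long yaw 176.1
pine px [379. 340.] world mm [544.7  44.2] size [21.7  6.5] long yaw 11.14
pine px [550. 344.] world mm [618.3 115.5] size [26.1 40.7] long yaw 174.17
pine px [445. 296.] world mm [546.5  88.2] size [36.5 15.4] long yaw 87.24
pine px [489. 232.] world mm [532.2 126.9] size [34.6 48.9] long yaw 175.69
brown px [235. 288.] world mm [461.5  10.4] size [12.7  7. ] long yaw 62.27
```

View pics/w14.png

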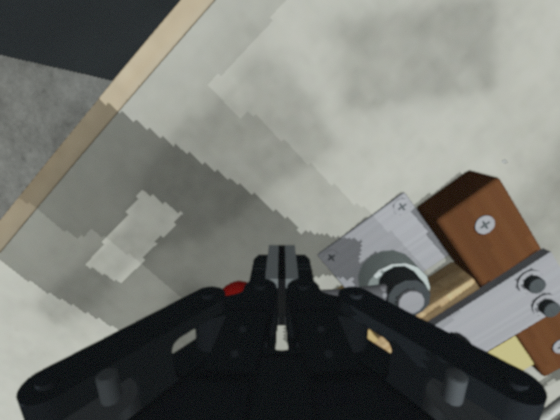

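```bash
python3 -m pendant '[[-0.1,0,0,0,-0.0012,0.0066,0],[-0.1,0,0,0,-0.0012,0.0066,0],[-0.1,0,0,0,-0.0012,0.0066,0]]'; python3 lev.py;python3 -m pendant '[[-0.08,0,0,0,-0.001,0.0053,0],[-0.06,0,0,0,-0.0008,0.004,0]]'; python3 lev.py
```

```text
time_s: 22.85
ee_pos: [0.4789, 0.0245, 0.0221]
eef_rot: [0.161, 0.691, -0.161, 0.686]
contact_force: [-5.4, 6.7, 2.8]
gripper_width: -0.003
tool yaw z -26.3 r 0.0661 d 0.0163 force in tool [-2.7  3.6 -7.8] q6 -1.09
time_s: 23.1
ee_pos: [0.4845, 0.0194, 0.0218]
eef_rot: [0.113, 0.702, -0.112, 0.694]
contact_force: [-9.8, 8.6, 5.9]
gripper_width: -0.0
tool yaw z -18.4 r 0.0663 d 0.0183 force in tool [ -5.8   5.1 -12.1] q6 -1.24
```

```bash
python3 -m pendant '[[-0.02,0,0,0,0,0.003,0],[0,0,0,0,0,0.003,0]]'; python3 lev.py;python3 -m pendant '[[0,0,0,0,0,0.002,0],[0,0,0,0,0,0,0]]'; python3 lev.py; python3 meas.py pics/w15.png
```

```text
time_s: 23.35
ee_pos: [0.4884, 0.0174, 0.0216]
eef_rot: [0.107, 0.704, -0.106, 0.694]
contact_force: [-11.8, 6.9, 7.9]
gripper_width: -0.004
tool yaw z -17.3 r 0.0666 d 0.0152 force in tool [ -7.7   3.1 -13.4] q6 -1.26
time_s: 23.6
ee_pos: [0.4901, 0.0168, 0.0214]
eef_rot: [0.107, 0.704, -0.106, 0.694]
contact_force: [-11.4, 5.4, 7.0]
gripper_width: -0.0
tool yaw z -17.3 r 0.0667 d 0.0134 force in tool [ -6.8   1.8 -12.6] q6 -1.26
pine px [377. 339.] world mm [553.8  53.8] size [18.1  6.1] long yaw 34.08
pine px [282. 338.] world mm [536.3   2. ] size [ 7.5 17. ] long yaw 162.83
pine px [442. 310.] world mm [546.2  92.5] size [27.3 15.1] long yaw 82.78
pine px [504. 268.] world mm [531.8 127.7] size [34.3 48.8] long yaw 176.16
brown px [550. 408.] world mm [634.7 144.5] size [11.9 19.1] long yaw 178.43
```

View pics/w15.png

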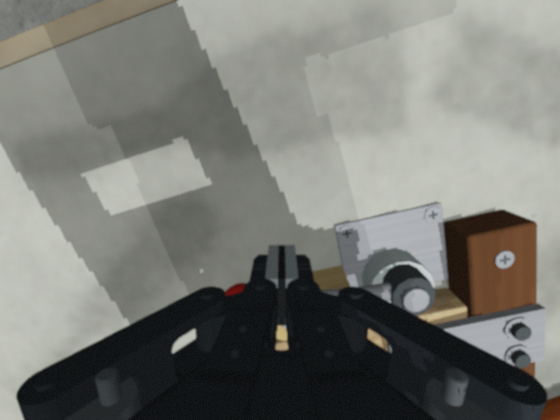

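```bash
python3 -m pendant '[[0,0,0,0,0,0.002,0],[0,0,0,0,0,0.001,0]]'; python3 lev.py;python3 -m pendant '[[0,0,0,0,0,0.002,0],[0,0,0,0,0,0,0]]'; python3 lev.py
```

```text
time_s: 23.9
ee_pos: [0.4903, 0.0166, 0.0213]
eef_rot: [0.107, 0.706, -0.107, 0.692]
contact_force: [-17.3, 9.9, 13.0]
gripper_width: -0.002
tool yaw z -17.4 r 0.0668 d 0.0132 force in tool [-12.6   4.3 -19.8] q6 -1.26
time_s: 24.15
ee_pos: [0.4903, 0.0164, 0.021]
eef_rot: [0.107, 0.708, -0.107, 0.69]
contact_force: [-19.9, 11.0, 13.6]
gripper_width: 0.002
tool yaw z -17.4 r 0.0671 d 0.0131 force in tool [-13.    4.5 -22.6] q6 -1.27
```

The TCP no longer moves while the force jumps, so the lever is at its end stop. I back straight off and rise clear.

```bash
python3 -m pendant '[[0,0,0,0,0,-0.006,0],[0,0,0,0,0,-0.015,0],[0,0,0,0,0,-0.03,0],[0,0,0,-0.05,0,-0.02,0],[0,0,0,-0.05,0,-0.03,0],[0,0,0,-0.05,0,-0.04,0],[0,0,0,-0.03,0,-0.04,0],[0,0,0,0,0,0,0],[0,0,0,0,0,0,0]]'; python3 tp.py pics/top16.png; python3 meas.py pics/w16.png
```

```text
time_s: 25.28
ee_pos: [0.3297, 0.0669, 0.2012]
eef_rot: [0.106, 0.699, -0.105, 0.699]
contact_force: [0.3, 0.4, -0.2]
gripper_width: -0.004
yellow [218. 221.] along 46.5 94.6 lat -535.7 -509.3 [49.1 25.5] 79.8
yellow [210. 194.] along 47.2 158.5 lat -608.8 -581.9 [111.2  26.4] 85.6
pine [212. 207.] along 17.7 156.4 lat -596.0 -536.7 [138.8  58.2] 85.4
pine px [ 39. 331.] world mm [ 421.  -294.2] size [ 33.1 105.6] long yaw 129.6
pine px [526. 293.] world mm [556.2 323.6] size [205.7  49.1] long yaw 30.75
```

View pics/w16.png

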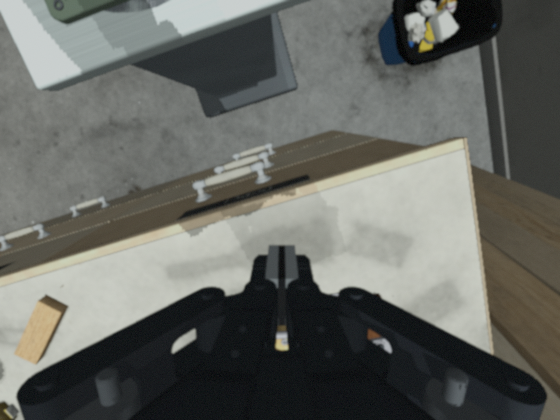

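View pics/top16.png

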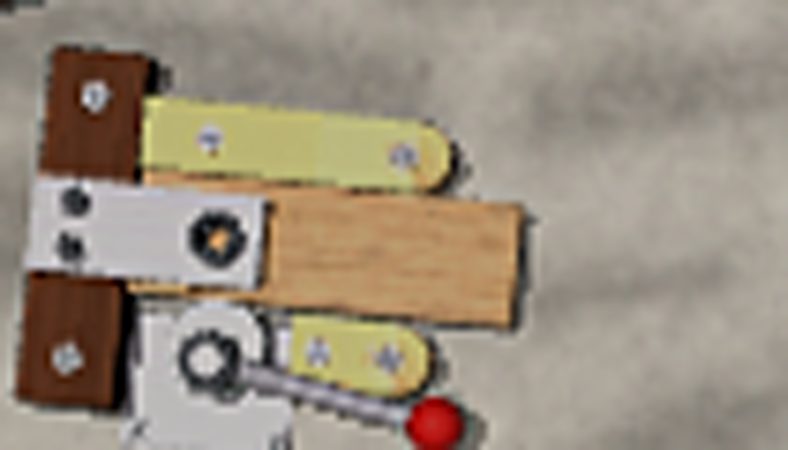

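The lever is at its end and the cam is against the blank. I take one closer look from above at how the blank sits against the stop.

```bash
python3 -m pendant '[[0,0,0,-0.03,0.004,0.04,0],[0,0,0,-0.02,0.006,0.04,0],[0,0,0,0,0.006,0.04,0],[0,0,0,0,0.006,0.04,0],[0,0,0,0,0,0.04,0],[0,0,0,0,0,0,0],[0,0,0,0,0,0,0]]'; python3 - <<'E'
from h import *
s=ctrl.get_state();c=vision.camera("wrist");cv2.imwrite("pics/w17.png",c["frame"][:,:,::-1]);crop(c,200,90,400,240,4,"pics/w17c.png")
np.save("s17.npy",np.r_[s["ee_pos"],s["eef_rot"]])
E
```

```text
time_s: 26.25
ee_pos: [0.5267, 0.0288, 0.2493]
eef_rot: [0.106, 0.701, -0.106, 0.697]
contact_force: [-0.2, 0.3, -0.2]
gripper_width: -0.001
```

View pics/w17.png

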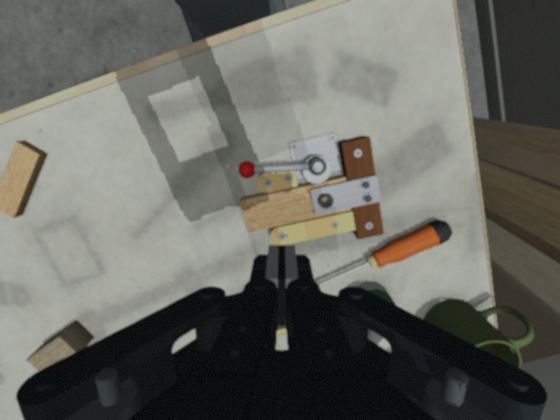

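View pics/w17c.png

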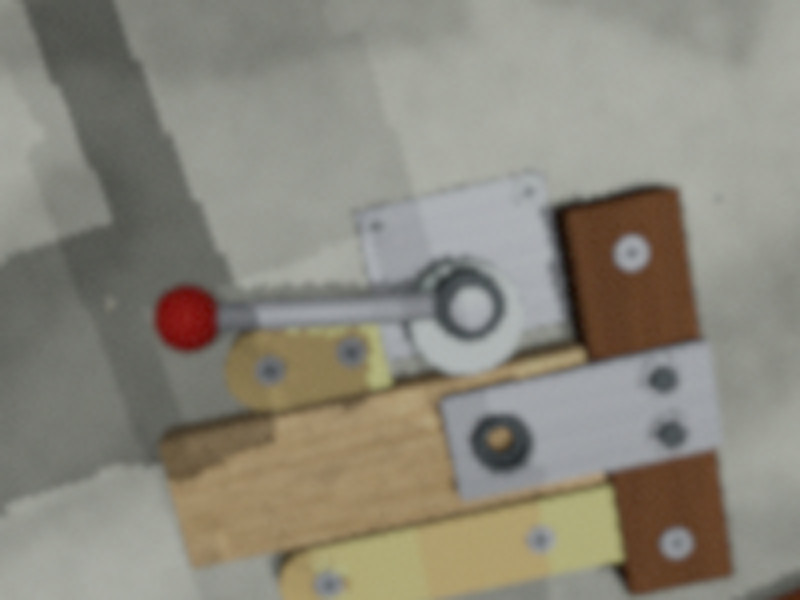

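```bash
python3 - <<'E'
from h import *
a=np.load("s17.npy");s={"ee_pos":a[:3],"eef_rot":a[3:]};c=vision.camera("wrist")
px=lambda l:[(200+x/4-.4,90+y/4-.4) for x,y in l]
t=plane(c,px([(163,440),(190,567)]),.022,s)[:,:2];st=plane(c,px([(613,475),(630,590)]),.026,s)[:,:2]
d=st[1]-st[0];d/=np.linalg.norm(d);n=np.array([-d[1],d[0]])
print("tail->stop dist mm",np.abs((t-st[0])@n*1000).round(1))
b=t[1]-t[0];print("tail width",np.linalg.norm(b)*1000,"ang",np.degrees(np.arcsin((b/np.linalg.norm(b))@n)))
inn=plane(c,px([(300,548),(600,487)]),.026,s)[:,:2];bl=plane(c,px([(205,564),(440,512)]),.022,s)[:,:2]
f=lambda v:np.degrees(np.arctan2(v[1],v[0]));print("yaw cheek",f(inn[1]-inn[0]),"blank",f(bl[1]-bl[0]))
s2=ctrl.get_state();print(s2["time_s"],s2["contact_force"])
E
```

```text
tail->stop dist mm [139.2 141. ]
tail width 44.12410449410287 ang -2.316490571057634
yaw cheek 85.00480178268734 blank 86.04109138676519
26.35 [-0.00371563  0.96711264 -0.19444294]
```

Tail to stop measures 140 mm, so the blank is butted. The arm is clear, so I hand in.

```bash
python3 -c "
from rig import hand_in
print(hand_in())"
```

```text
the job is handed in; nothing more can be done
None
```

I loaded the blank into the jig, clamped it with the cam lever and handed the job in after about 26 s; the rig reports no verdict. I only pushed throughout and touched none of the loose things.

**How it was done**
- I squared the blank with a sideways push from two fingertips, then pushed its tail in between the cheeks until it met the stop, at a steady 6 N with the fingers no longer moving.
- I pushed the lever round with shut fingers to its end stop, where the force rose to about 23 N and it stopped moving. Then I took the hand well clear.

**Last checks**
- **Seating:** the tail is 139 to 141 mm from the stop face, against 140 mm for a butted blank.
- **Squareness:** the top view put the blank at 85.4° and the cheek at 85.6°. A rough close-up reading of the same edges differed by about 1°, and the tail edge by 2.3°. I put both down to pixel noise.
- **Lever:** it lies back along the cheek, with the cam against the blank.
- **Clamp force:** I could not measure the cam's own grip; the lever resting at its end stop is the only evidence for it.

**What went wrong or disagreed**
- The first try at turning the hand for the end push ran joint 6 to the end of its range and tilted the tool, so I used the half-turned pose instead.
- The top and wrist cameras disagreed by about 2 mm on the blank's sideways position. I corrected the remaining 3 to 4 mm with a slightly diagonal push into the mouth.

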